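Park the shuttle carriage at the drying blower

TASK

Push the carriage with the freshly glued tile along its track and bring it to rest with the tile centred in front of the drying blower's nozzle, then let go, draw back and watch for two seconds that it stays put. It runs almost without friction and will not stop by itself, so catch it and brake it gently by its spring buffers: it must not be knocked or run into the stop at either end, the tile and its backing sheet must not be touched, and the loose things on the bench stay where they are.

Things in the scene. Friction and masses are not known exactly. Their poses are not given: they have to be found in the camera images.
- track: Fixed shuttle track lying on the bench along its y: aluminium base 140 mm wide with two round steel rails (x = -45 and +45 mm, tops 40 mm high). Origin on the bench, on the centreline. End stops 130 mm wide, 80 mm high, with rubber buffers, faces at y = +450 mm (start end) and y = -470 mm (far end). The carriage starts near the +y end and has to run towards -y.
- carriage (a joint): Travel of the carriage in m, growing towards the far stop; its centre is at y = 0.330 - value in the track's frame. 0 and 0.680: its rear or front buffer touches the stop. Dark steel deck 150 (across) x 124 mm, 50 to 66 mm above the bench. Moving mass 3.5 kg nominal (may differ by a third); friction about 0.02 N plus 0.3 N per m/s: it coasts for many seconds.
- nose_rear (a point): Outermost line, at mid width, of the spring buffer on the carriage's +y end: a rubber nose bar (half-round, radius 12 mm, 120 mm long across the track, axis 58 mm above the bench) on black bellows. Relaxed, it is 120 mm from the carriage's centre. Each buffer yields up to 32 mm along the track against a spring of 60 N/m with almost no damping. Push here to run the carriage off.
- nose_front (a point): The same nose line of the like buffer on the carriage's -y end (facing the far stop): brake here. A carriage that runs against something standing still bounces back almost as fast as it came; fully compressed, the buffer is hard.
- tile: Workpiece fixed centrally on the carriage: white backing sheet 146 x 120 (along the track) x 4 mm, on it a layered wooden octagonal tile 110 mm across flats, 30 mm thick. Origin at the centre of the sheet's underside, 66 mm above the bench; the tile's top is 100 mm above the bench. Freshly glued: not to be touched.
- stop (a point): Middle of the far stop's buffer faces, 58 mm above the bench; two buffers of 22 mm diameter, 60 mm apart.
- blower: Fixed grey drying blower (snail housing, motor, flat nozzle) beyond the track and turned like it, up to 176 mm high; the nozzle points along its -x. Origin on the bench below the middle of the nozzle's mouth. The tile is centred when its origin is at y = 0 in the blower's frame; there, 100 to 180 mm are left between front nose and far stop.
- nozzle (a point): Middle of the nozzle's mouth (mouth 60 mm wide along the track and 22 mm high), 88 mm above the bench, 115 to 125 mm beyond the track's centreline.
- spare_tile: Bystander: loose dark octagonal tile, 110 mm across flats, 30 mm thick, flat on the bench beyond the track; origin at the centre of its underside.
- glue_bottle: Bystander: upright white glue bottle, 60 mm diameter, 150 mm high; origin at the centre of its underside.
- tape: Bystander: roll of tape lying flat, 96 mm outer diameter, 25 mm high; origin at the centre of its underside.
- glue_brush: Bystander: glue brush lying flat on the robot's side of the track; origin under its middle.

How it is judged:
By the outcome, as a careful person would: the job done as asked, in the order asked, and still so for the second after the job is handed in, with the robot touching nothing.
It also fails if it takes over 30 s, if anything falls off the work surface, if the arm or the gripper's body presses on something with over 40 N, if the wrist force passes 120 N, or if a joint passes its speed limit or range.

ROBOT

A 7-joint arm with a two-finger parallel gripper is mounted at the origin on the work surface. World frame = base frame: x ahead of the robot, y to its left, z up, the work surface at z = 0. Lengths are in m, angles in degrees, forces in N, time in s.
With the tool pointing down it reaches from about 0.425 to 0.825 m from the base axis. Payload 3.6 kg.
Tool frame: the origin (TCP) lies between the finger pads; the fingertips stand 17 mm ahead of it and the grasp point (between the pads) lies 2 mm behind it; z points along the fingers, x is the direction in which the jaws open and shut, and the axes are right-handed (so a half turn about z gives the same grasp; the last joint's range is limited). The gripper opens to 93 mm and grips with 3 to 60 N. Pads are 15 mm wide; open, the fingers measure 128 mm over their backs; the gripper's body (75 mm by 188 mm) begins 65 mm behind the grasp point.
Start: joints at [-76.347, 35.231, -0.722, 81.555, 0.464, 63.22, -2.315], TCP at [0.17, 0.627, 0.208] pointing down, gripper open.
Joint ranges: [-178.69, 178.69], [-17.37, 117.87], [-77.05, 75.6], [15.02, 138.74], [-78.02, 258.01], [0.78, 113.62], [-162.83, 162.83]. Speed limits (degrees/s): [159.86, 159.86, 180, 180, 180, 180, 180].

INTERFACE

Orientations are given as [roll, pitch, yaw] about the fixed x, y, z axes, in that order (R = Rz(yaw) Ry(pitch) Rx(roll)).
In Python, from workcell import r gives the robot as it stands.
- The arm moves only by the shell command python3 -m inch 'ROWS' [FORCE]. ROWS is JSON, a list of rows, each an object with "linear": the shift along the tool's x, y, z each as a share of 30 mm, from -1 to 1, a list of three; "delta_rot": the turn, a rotation vector about the tool's x, y, z each as a share of 0.15 rad, from -1 to 1, a list of three; "fingers": the closure, from -1 (fully open) to 1 (shut). A call has exactly 10 rows; each row shifts and turns the commanded pose from where the row before left it, along the tool's axes as they then stand; what a row does not reach is not made up. A row lasts 1/10 s, in which the tool goes at most 50 mm and 8.59 degrees, less where a joint would pass 70% of its speed; a pose out of reach is approached as far as the arm can. A call with a number of a shift or a turn outside -1 to 1 is refused whole. A call with a gripper value outside its range is refused whole. The fingers move at their own pace and stop on an object; FORCE is the grip in N (left out, the last holds). Time passes only in rows, so rows that do not move let the fingers close, or fill a call up. It gives the time, the measured TCP pose, the force and the opening at its end, in the units of the state.
- r.state(): the state, without advancing time (a new reading comes with each control period).
- r.capture(name): name is "scene" or "top" or "wrist"; returns a dict with "color" (400x640x3 uint8, red, green, blue), "K" (3x3 intrinsics, pixels), "rvec" (rotation vector, rad) and "tvec" (3), from world to camera coordinates, as OpenCV has them. Camera axes: x right, y down, z forward; pixel columns grow to the right and rows downward; lengths in m; the calibration is good to about 2 mm. A picture is of the moment at which its call begins. There is no depth.
- r.sign_off(): hands the job in, once; it reports no verdict.
The state is a dict: "clock": time; "qpos": joint angles; "dq": joint speeds; "effort": joint torques, N m; "tcp_pos": TCP position; "orientation": TCP orientation; "ft_force": force on the tool from outside, world axes, zero at the start; "ft_torque": the same for the moment, N m; "opening": opening from 0.0 (shut) to 1.0 (fully open).
Only numpy, scipy, OpenCV 4.12 (cv2) and the standard library are available. Lean on these libraries where they do the work, as an engineer would, in place of code of your own. Each camera call takes 0.05 s, during which the arm holds its last target. There are 200 camera calls.

## Working session

There is one attempt and no reset: what is moved stays moved. The work goes in short steps, Python scripts to look and compute and a shell command to move; the robot and the scene stay as the last step left them, time stands still between calls to the robot, and variables do not carry over. Pictures are saved under pics/ and viewed, about 8 in all and at most 12, crops included, and the job is handed in when it is done.

```bash
mkdir -p pics; ls; python3 - <<'E'
from workcell import r
import cv2,json,numpy as np
s=r.state();print(s)
for n in("scene","top"):
    c=r.capture(n);cv2.imwrite(f"pics/{n}0.png",c["color"][:,:,::-1])
    np.savez(f"{n}0.npz",K=c["K"],rvec=c["rvec"],tvec=c["tvec"])
E
```

```text
pics
{'clock': 0.0, 'qpos': array([-76.34611705,  35.286     ,  -0.72276901,  81.64010393,
         0.4663125 ,  63.22151884,  -2.31546695]), 'dq': array([-0.052071  , -0.0212741 ,  0.09984293,  0.07435784, -0.0342042 ,
       -0.01795874, -0.14400709]), 'effort': array([-6.29477054e-04, -4.58942592e+01,  2.08703424e-01, -1.65750343e+01,
       -6.11075177e-02,  2.04024237e-02,  2.37774129e-04]), 'tcp_pos': array([0.1699071 , 0.62654701, 0.20672512]), 'orientation': array([1.79995889e+02, 1.44652636e-01, 7.48317865e+01]), 'ft_force': array([-0.00423787, -0.6259823 ,  1.13006757]), 'ft_torque': array([0.00411102, 0.07988658, 0.05459921]), 'opening': 1.001706323940423}
```

View pics/scene0.png

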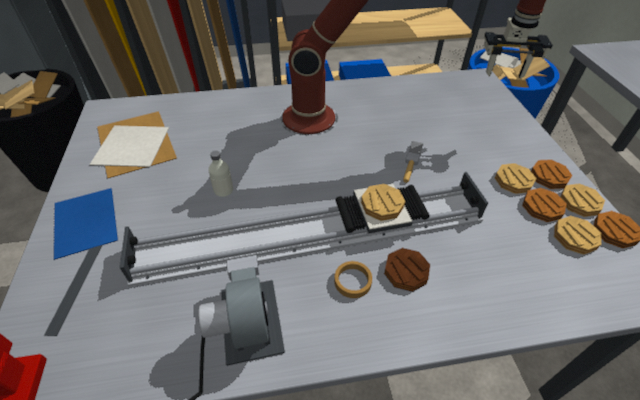

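View pics/top0.png

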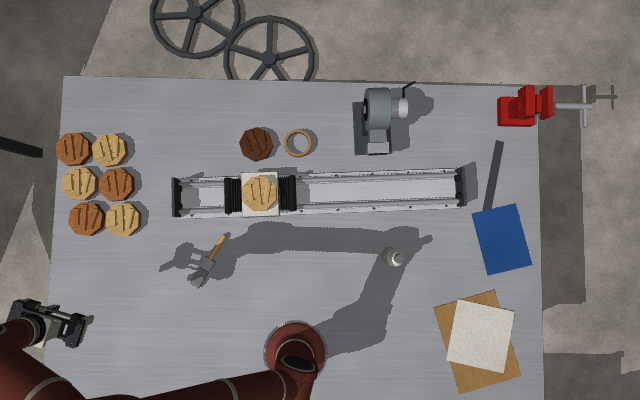

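The top view shows the track from about (175,197) to (465,187), with the carriage near (260,194) and the nozzle mouth near (379,153). Robot +x points up in the picture and +y points left. The bottle is at (393,257), and the brush at (212,260) is on the robot's side. I'll enlarge this area.

```bash
python3 - <<'E'
import cv2
a=cv2.imread("pics/top0.png")
cv2.imwrite("pics/c1.png",cv2.resize(a[130:230,165:325],None,fx=5,fy=5,interpolation=cv2.INTER_CUBIC))
cv2.imwrite("pics/c2.png",cv2.resize(a[130:230,325:485],None,fx=5,fy=5,interpolation=cv2.INTER_CUBIC))
E
```

```text
(no output)
```

View pics/c1.png

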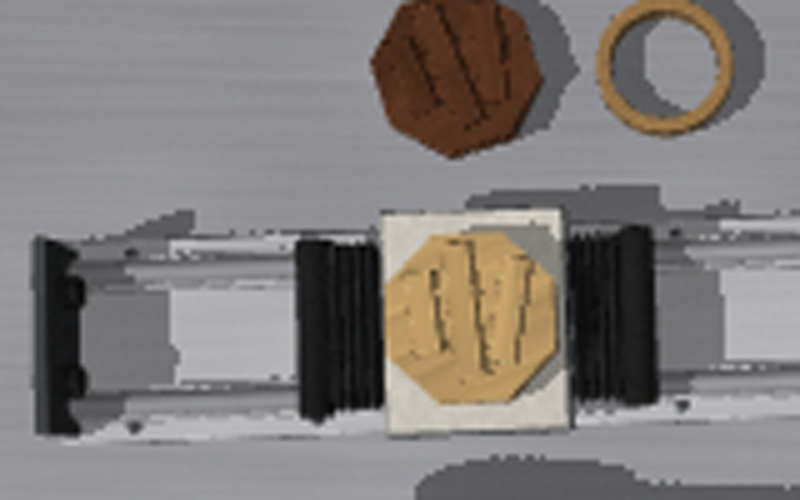

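View pics/c2.png

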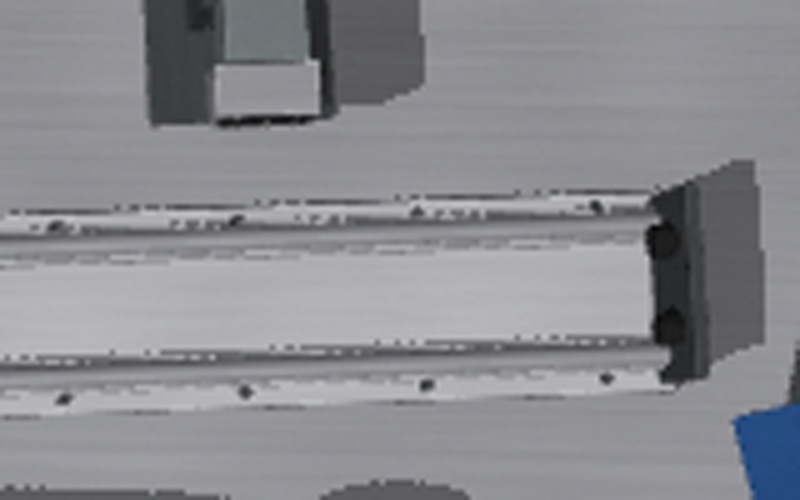

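The left crop shows the rear nose edge at x≈298, the front nose edge at x≈657 and the sheet corners. The right crop shows the nozzle mouth at (215–320,120) and the stop buffers at (650,240) and (655,325).

```bash
cat > h.py <<'E'
import cv2,numpy as np
def ray(c,px,z):
    R=cv2.Rodrigues(np.array(c["rvec"],float))[0];t=np.array(c["tvec"],float).ravel()
    d=R.T@np.linalg.inv(c["K"])@np.array([*px,1.]);o=-R.T@t
    return o+d*(z-o[2])/d[2]
def proj(c,P):
    return cv2.projectPoints(np.array(P,float).reshape(-1,3),np.array(c["rvec"],float),np.array(c["tvec"],float),np.array(c["K"],float),None)[0].reshape(-1,2)
E
python3 - <<'E'
from h import *
c=np.load("top0.npz")
a=lambda x,y:(165+x/5-.4,130+y/5-.4); b=lambda x,y:(325+x/5-.4,130+y/5-.4)
np.set_printoptions(precision=4,suppress=True)
for n,p,z in [("nr_top",a(297,245),.058),("nr_bot",a(300,418),.058),("nf_top",a(654,230),.058),("nf_bot",a(658,402),.058),
 ("s1",a(381,212),.07),("s2",a(563,208),.07),("s3",a(574,433),.07),("s4",a(388,436),.07),
 ("noz1",b(215,120),.088),("noz2",b(320,115),.088),("stopfar1",b(648,240),.058),("stopfar2",b(655,325),.058),
 ("stopnear1",a(88,290),.058),("stopnear2",a(88,380),.058),
 ("base L up",a(60,238),.008),("base L lo",a(60,441),.008),("base R up",b(650,192),.008),("base R lo",b(670,392),.008),
 ("bottle",(393,257),.15),("bottle base",(393,257),.0),("tileTop",a(472,317),.1),("tape",a(665,68),.025)]:
    print(n,ray(c,p,z)[:2].round(4))
E
```

```text
nr_top [0.5835 0.2522]
nr_bot [0.4676 0.2458]
nf_top [0.5991 0.0131]
nf_bot [0.4835 0.0076]
s1 [0.6054 0.1946]
s2 [0.6109 0.0737]
s3 [0.4613 0.0623]
s4 [0.4566 0.1849]
noz1 [ 0.6736 -0.2244]
noz2 [ 0.6786 -0.2938]
stopfar1 [ 0.6044 -0.5225]
stopfar2 [ 0.5469 -0.5268]
stopnear1 [0.5501 0.3906]
stopnear2 [0.4899 0.3878]
base L up [0.5908 0.428 ]
base L lo [0.4496 0.4214]
base R up [ 0.6452 -0.5436]
base R lo [ 0.5049 -0.5566]
bottle [ 0.3414 -0.296 ]
bottle base [ 0.3302 -0.3303]
tileTop [0.5341 0.1282]
tape [0.7169 0.0092]
```

```bash
python3 - <<'E'
import numpy as np
psi=74.83;w=np.array([.022,-.0202])
for i in range(10):
    p=np.radians(psi);print(np.round([w@[np.cos(p),np.sin(p)]/.03,w@[np.sin(p),-np.cos(p)]/.03],2),round(psi,1))
    if i<9: psi-=np.degrees(.923*.15)
E
```

```text
[-0.46  0.88] 74.8
[-0.33  0.94] 66.9
[-0.2   0.98] 59.0
[-0.06  0.99] 51.0
[0.08 0.99] 43.1
[0.21 0.97] 35.2
[0.34 0.93] 27.2
[0.47 0.88] 19.3
[0.59 0.8 ] 11.4
[0.69 0.72] 3.4
```

```bash
python3 -m inch '[{"linear":[-0.46,0.88,0],"delta_rot":[0,0,0.923],"fingers":1},{"linear":[-0.33,0.94,0],"delta_rot":[0,0,0.923],"fingers":1},{"linear":[-0.2,0.98,0],"delta_rot":[0,0,0.923],"fingers":1},{"linear":[-0.06,0.99,0],"delta_rot":[0,0,0.923],"fingers":1},{"linear":[0.08,0.99,0],"delta_rot":[0,0,0.923],"fingers":1},{"linear":[0.21,0.97,0],"delta_rot":[0,0,0.923],"fingers":1},{"linear":[0.34,0.93,0],"delta_rot":[0,0,0.923],"fingers":1},{"linear":[0.47,0.88,0],"delta_rot":[0,0,0.923],"fingers":1},{"linear":[0.59,0.8,0],"delta_rot":[0,0,0.923],"fingers":1},{"linear":[0.69,0.72,0],"delta_rot":[0,0,0],"fingers":1}]' 10
```

```text
clock: 1.1
tcp_pos: [0.3903, 0.4246, 0.2073]
orientation: [179.9, 0.0, 3.3]
ft_force: [0.1, 0.7, -0.2]
opening: 0.186
```

```bash
python3 -m inch '[{"linear":[0.83,0.93,0],"delta_rot":[0,0,0],"fingers":1},{"linear":[0.83,0.93,0],"delta_rot":[0,0,0],"fingers":1},{"linear":[0.83,0.93,0],"delta_rot":[0,0,0],"fingers":1},{"linear":[0.83,0.93,0],"delta_rot":[0,0,0],"fingers":1},{"linear":[0.83,0.93,0],"delta_rot":[0,0,0],"fingers":1},{"linear":[0,0,0.97],"delta_rot":[0,0,0],"fingers":1},{"linear":[0,0,0.97],"delta_rot":[0,0,0],"fingers":1},{"linear":[0,0,0.97],"delta_rot":[0,0,0],"fingers":1},{"linear":[0,0,0.97],"delta_rot":[0,0,0],"fingers":1},{"linear":[0,0,0.95],"delta_rot":[0,0,0],"fingers":1}]'
python3 - <<'E'
from workcell import r
from h import *
for n in ("top","scene"):
    c=r.capture(n);cv2.imwrite(f"pics/{n}1.png",c["color"][:,:,::-1])
a=cv2.imread("pics/scene1.png")[130:260,300:500]
cv2.imwrite("pics/c3.png",cv2.resize(a,None,fx=4,fy=4,interpolation=cv2.INTER_CUBIC))
E
```

```text
clock: 2.1
tcp_pos: [0.5221, 0.2937, 0.0614]
orientation: [180.0, 0.1, 3.4]
ft_force: [0.0, 0.1, -0.8]
opening: 0.004
```

View pics/c3.png

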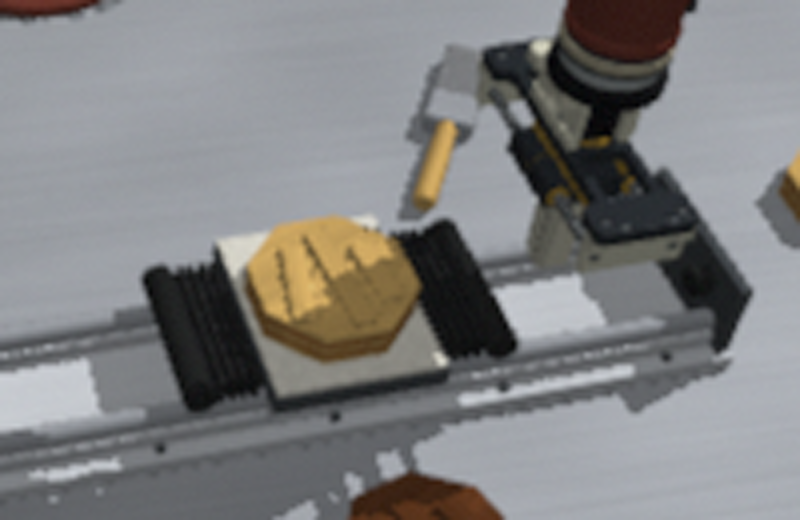

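The closed gripper stands at mid width behind the rear nose, down at z≈0.06, and clear of everything. I'll write a tile tracker based on colour and test it on the two picture pairs.

```bash
cat > m.py <<'E'
from h import *
import sys
P0=np.array([.5334,.1295]);U=np.array([.0605,-.9982])
OFF={"top":0.,"scene":0.}
def s_of(name,img,c):   # img RGB -> tile-top centroid along track
    hsv=cv2.cvtColor(img,cv2.COLOR_RGB2HSV)
    m=(cv2.inRange(hsv,(10,70,60),(28,255,255))>0).astype(np.uint8)
    q=[[*(P0+s*U+l*np.array([.998,.06])),.1] for s,l in((-.08,-.085),(.62,-.085),(.62,.075),(-.08,.075))]
    k=np.zeros(m.shape,np.uint8);cv2.fillPoly(k,[proj(c,q).astype(int)],1)
    n,l,st,ce=cv2.connectedComponentsWithStats(cv2.morphologyEx(m*k,cv2.MORPH_CLOSE,np.ones((5,5))))
    i=1+np.argmax(st[1:,4]);P=ray(c,ce[i],.095)[:2]-P0
    return P@U-OFF[name],P@[.998,.0605],st[i,4]
def look(tag,names=("top","scene")):
    from workcell import r
    for n in names:
        c=r.capture(n);cv2.imwrite(f"pics/{n}_{tag}.png",c["color"][:,:,::-1])
        try:print(n,np.round(s_of(n,c["color"],c),4))
        except Exception as e:print(n,e)
    s=r.state();p=s["tcp_pos"]-[*P0,0]
    print("t",round(s["clock"],2),"hand s",round(p[:2]@U,4),"lat",round(p[:2]@[.998,.0605],4),"z",round(p[2],4),"F",np.round(s["ft_force"],2))
if __name__=="__main__":look(sys.argv[1])
E
python3 - <<'E'
from m import *
for n in("top","scene"):
    c=np.load(n+"0.npz")
    for k in "01": print(n,k,np.round(s_of(n,cv2.imread(f"pics/{n}{k}.png")[:,:,::-1].copy(),c),4))
E
```

```text
top 0 [-2.00e-04  5.00e-04  9.62e+02]
top 1 [-4.00e-04  0.00e+00  9.56e+02]
scene 0 [5.50e-03 9.80e-03 1.22e+03]
scene 1 [6.000e-03 1.020e-02 1.205e+03]
```

```bash
sed -i 's/"scene":0\./"scene":.0055/' m.py; python3 -m inch '[{"linear":[0,0.4,0],"delta_rot":[0,0,0],"fingers":1},{"linear":[0,0.3,0],"delta_rot":[0,0,0],"fingers":1},{"linear":[0,0.2,0],"delta_rot":[0,0,0],"fingers":1},{"linear":[0,0.15,0],"delta_rot":[0,0,0],"fingers":1},{"linear":[0,0.15,0],"delta_rot":[0,0,0],"fingers":1},{"linear":[0,0.15,0],"delta_rot":[0,0,0],"fingers":1},{"linear":[0,0.15,0],"delta_rot":[0,0,0],"fingers":1},{"linear":[0,0.15,0],"delta_rot":[0,0,0],"fingers":1},{"linear":[0,0.15,0],"delta_rot":[0,0,0],"fingers":1},{"linear":[0,0.15,0],"delta_rot":[0,0,0],"fingers":1}]'
python3 - <<'E'
from m import *
look("p1",("top",))
E
```

```text
clock: 3.2
tcp_pos: [0.5261, 0.2351, 0.0629]
orientation: [180.0, 0.0, 3.4]
ft_force: [0.3, -0.6, 0.7]
opening: 0.006
top [-4.00e-04  0.00e+00  9.54e+02]
t 3.25 hand s -0.1046 lat -0.0008 z 0.0629 F [ 0.73 -0.82 -0.16]
```

```bash
python3 - <<'E'
import cv2
a=cv2.imread("pics/top_p1.png")[150:240,185:325]
cv2.imwrite("pics/c4.png",cv2.resize(a,None,fx=5,fy=5,interpolation=cv2.INTER_CUBIC))
E
```

```text
(no output)
```

View pics/c4.png

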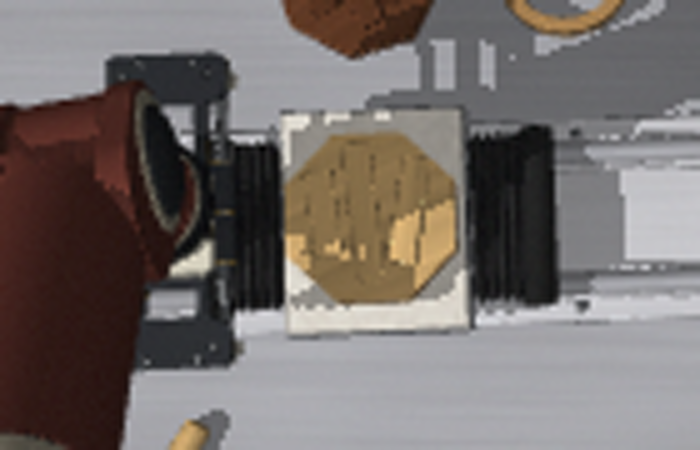

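The carriage is still at its start. The front nose edge is at x≈555 in the crop (pixel 296, unchanged), and the hand covers the rear nose. I'll check for motion again.

```bash
python3 - <<'E'
from m import *
look("p2");look("p3")
E
```

```text
top [-5.00e-04  1.00e-04  9.53e+02]
scene [5.000e-04 1.060e-02 1.198e+03]
t 3.35 hand s -0.1057 lat -0.0008 z 0.063 F [ 0.81 -0.33 -0.41]
top [-5.00e-04  1.00e-04  9.55e+02]
scene [5.000e-04 1.070e-02 1.198e+03]
t 3.45 hand s -0.1064 lat -0.0009 z 0.0629 F [ 0.12 -1.29  0.27]
```

```bash
python3 - <<'E'
import cv2,numpy as np
from workcell import r
a=cv2.resize(cv2.imread("pics/scene_p3.png")[170:240,330:450],None,fx=5,fy=5,interpolation=cv2.INTER_CUBIC)
c=r.capture("wrist");w=cv2.resize(c["color"][:,:,::-1],(384,240))
o=np.zeros((600,600,3),np.uint8);o[:350]=a;o[355:595,:384]=w
cv2.imwrite("pics/c5.png",o)
E
```

```text
(no output)
```

View pics/c5.png

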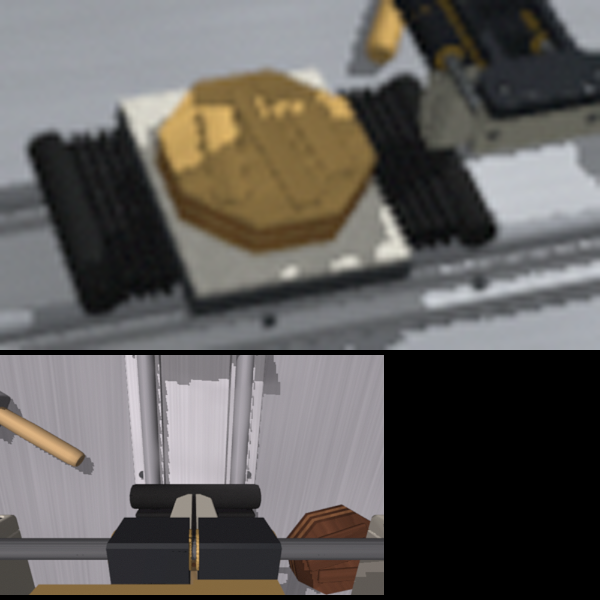

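In the wrist view (lower panel) the finger tips at about (195,500) are drawn in front of the nose bar, and the bellows aren't compressed. So the tips seem to lie above or in front of the bar. I'll check by projecting known points.

```bash
python3 - <<'E'
from m import *
from workcell import r
c=r.capture("wrist");cv2.imwrite("pics/w.png",c["color"][:,:,::-1])
R=cv2.Rodrigues(np.array(c["rvec"],float))[0];print("cam",-R.T@np.ravel(c["tvec"]),"fwd",R[2])
L=np.array([.998,.0605]);T=r.state()["tcp_pos"]
f=384/640
for n,p in [("nose L",[*(P0-.12*U-.06*L),.058]),("nose R",[*(P0-.12*U+.06*L),.058]),("nose axis L top",[*(P0-.108*U-.06*L),.07]),("noseRtop",[*(P0-.108*U+.06*L),.07]),("deck",[*(P0-.062*U),.066]),("tip",T-[0,0,.017]),("tcp",T)]:
    u=proj(c,p)[0]*f+[0,355];print(n,u.round(0))
E
```

```text
cam [0.5212314  0.31419734 0.23900344] fwd [ 0.01782973 -0.27912283 -0.96008986]
nose L [130. 484.]
nose R [259. 484.]
nose axis L top [127. 501.]
noseRtop [262. 502.]
deck [194. 543.]
tip [193. 493.]
tcp [193. 500.]
```

```bash
python3 - <<'E'
import cv2
a=cv2.imread("pics/w.png")[190:330,200:450]
cv2.imwrite("pics/c6.png",cv2.resize(a,None,fx=3,fy=3,interpolation=cv2.INTER_CUBIC))
E
```

```text
(no output)
```

View pics/c6.png

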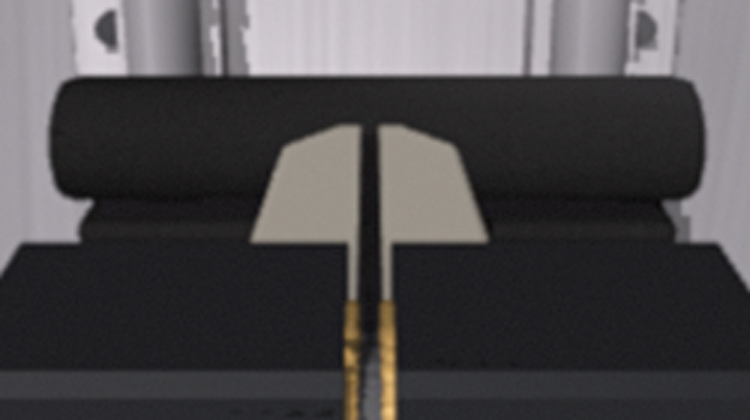

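The nose bar is fully relaxed and the tips end at crop row 125, with the bar unbroken behind them. I'll compare the earlier scene view with the nominal tip height.

```bash
python3 - <<'E'
from m import *
c=np.load("scene0.npz");L=np.array([.998,.0605])
T=np.array([.5221,.2937,.0614])
for lat in(-.02,0,.02):
  for z in (.044,.055,.068): print(lat,z,((proj(c,[*(T[:2]+lat*L),z])[0]-[300,130])*4).round(0))
E
```

```text
-0.02 0.044 [528. 265.]
-0.02 0.055 [531. 255.]
-0.02 0.068 [535. 242.]
0 0.044 [539. 285.]
0 0.055 [542. 274.]
0 0.068 [546. 262.]
0.02 0.044 [551. 305.]
0.02 0.055 [554. 294.]
0.02 0.068 [558. 282.]
```

```bash
python3 -m inch '[{"linear":[0,-0.5,0],"delta_rot":[0,0,0],"fingers":1},{"linear":[0,-0.7,0],"delta_rot":[0,0,0],"fingers":1},{"linear":[0,-0.1,0],"delta_rot":[0,0,0],"fingers":1},{"linear":[0,0,0.3],"delta_rot":[0,0,0],"fingers":1},{"linear":[0,0,0.2],"delta_rot":[0,0,0],"fingers":1},{"linear":[0,0,0],"delta_rot":[0,0,0],"fingers":1},{"linear":[0,0,0],"delta_rot":[0,0,0],"fingers":1},{"linear":[0,0,0],"delta_rot":[0,0,0],"fingers":1},{"linear":[0,0,0],"delta_rot":[0,0,0],"fingers":1},{"linear":[0,0,0],"delta_rot":[0,0,0],"fingers":1}]'
python3 - <<'E'
from m import *
from workcell import r
look("q1")
c=r.capture("wrist");a=c["color"][190:330,200:450,::-1]
cv2.imwrite("pics/c7.png",cv2.resize(a,None,fx=3,fy=3,interpolation=cv2.INTER_CUBIC))
T=r.state()["tcp_pos"];L=np.array([.998,.0605])
for dz in (-.017,0,.005):
  for s in(-.0075,0): print(dz,s,((proj(c,T+[*(s*U),dz])[0]-[200,190])*3).round(0))
E
```

```text
clock: 4.55
tcp_pos: [0.5239, 0.2743, 0.0482]
orientation: [-180.0, -0.0, 3.4]
ft_force: [0.9, 0.2, -0.5]
opening: 0.004
top [-5.00e-04  0.00e+00  9.56e+02]
scene [4.000e-04 1.020e-02 1.203e+03]
t 4.65 hand s -0.1452 lat -0.0008 z 0.0481 F [-0.12  0.63  0.83]
-0.017 -0.0075 [367.  84.]
-0.017 0 [367. 119.]
0 -0.0075 [367. 116.]
0 0 [367. 154.]
0.005 -0.0075 [367. 127.]
0.005 0 [367. 165.]
```

View pics/c7.png

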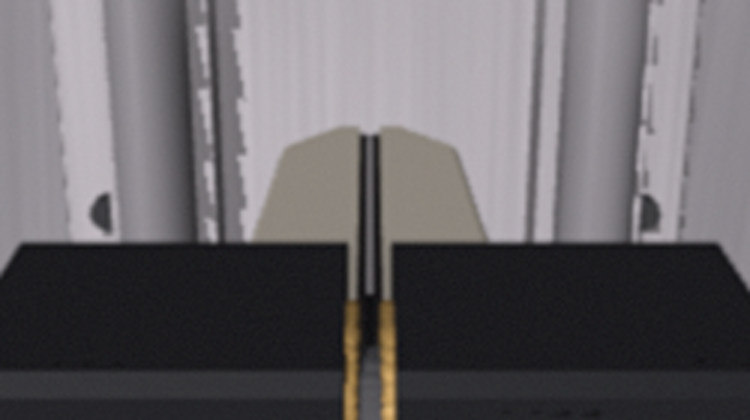

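The carriage hasn't been touched. With the fingers shut, the tips look about 5 mm above the TCP instead of 17 mm ahead of it, so they passed over the bar. I'll lower the hand to TCP z≈0.038 and push again.

```bash
python3 -m inch '[{"linear":[0,0,0.33],"delta_rot":[0,0,0],"fingers":1},{"linear":[0,0.2,0],"delta_rot":[0,0,0],"fingers":1},{"linear":[0,0.15,0],"delta_rot":[0,0,0],"fingers":1},{"linear":[0,0.15,0],"delta_rot":[0,0,0],"fingers":1},{"linear":[0,0.15,0],"delta_rot":[0,0,0],"fingers":1},{"linear":[0,0.15,0],"delta_rot":[0,0,0],"fingers":1},{"linear":[0,0.15,0],"delta_rot":[0,0,0],"fingers":1},{"linear":[0,0.15,0],"delta_rot":[0,0,0],"fingers":1},{"linear":[0,0.15,0],"delta_rot":[0,0,0],"fingers":1},{"linear":[0,0.15,0],"delta_rot":[0,0,0],"fingers":1}]'
python3 - <<'E'
from m import *
look("p4",("top",))
E
```

```text
clock: 5.7
tcp_pos: [0.5264, 0.2321, 0.0381]
orientation: [-180.0, -0.0, 3.4]
ft_force: [-0.1, 1.5, 0.4]
opening: 0.006
top [1.76e-02 3.00e-04 9.49e+02]
t 5.75 hand s -0.1015 lat -0.0007 z 0.0382 F [ 0.61 -0.62  0.08]
```

```bash
python3 -m inch '[{"linear":[0,0.15,0],"delta_rot":[0,0,0],"fingers":1},{"linear":[0,0.15,0],"delta_rot":[0,0,0],"fingers":1},{"linear":[0,0.15,0],"delta_rot":[0,0,0],"fingers":1},{"linear":[0,0,-1],"delta_rot":[0,0,0],"fingers":1},{"linear":[0,0.3,-1],"delta_rot":[0,0,0],"fingers":1},{"linear":[0,1,-1],"delta_rot":[0,0,0],"fingers":1},{"linear":[0,1,-0.4],"delta_rot":[0,0,0],"fingers":1},{"linear":[0,1,0],"delta_rot":[0,0,0],"fingers":1},{"linear":[0,1,0],"delta_rot":[0,0,0],"fingers":1},{"linear":[0,1,0],"delta_rot":[0,0,0],"fingers":1}]'
python3 - <<'E'
from m import *
look("p5")
E
```

```text
clock: 6.75
tcp_pos: [0.5364, 0.0587, 0.1403]
orientation: [180.0, -0.0, 3.4]
ft_force: [-0.4, -0.2, -0.3]
opening: 0.008
top [ 1.186e-01 -4.100e-03  4.600e+02]
scene [9.770e-02 1.010e-02 1.254e+03]
t 6.85 hand s 0.0759 lat -0.0013 z 0.1405 F [ 0.85 -0.01  1.01]
```

```bash
python3 -m inch '[{"linear":[0,1,0],"delta_rot":[0,0,0],"fingers":1},{"linear":[0,1,0],"delta_rot":[0,0,0],"fingers":1},{"linear":[0,1,0],"delta_rot":[0,0,0],"fingers":1},{"linear":[0,1,0],"delta_rot":[0,0,0],"fingers":1},{"linear":[0,1,0],"delta_rot":[0,0,0],"fingers":1},{"linear":[0,1,0],"delta_rot":[0,0,0],"fingers":1},{"linear":[0,1,0],"delta_rot":[0,0,0],"fingers":1},{"linear":[0,1,0],"delta_rot":[0,0,0],"fingers":1},{"linear":[0,1,0],"delta_rot":[0,0,0],"fingers":1},{"linear":[0,0.5,0.5],"delta_rot":[0,0,0],"fingers":1}]'
python3 - <<'E'
from m import *
look("p6")
E
```

```text
clock: 7.85
tcp_pos: [0.5549, -0.2278, 0.1264]
orientation: [179.8, -0.2, 3.3]
ft_force: [-0.4, 0.8, -0.5]
opening: 0.006
top [1.635e-01 4.000e-04 9.460e+02]
scene [1.648e-01 1.020e-02 1.284e+03]
t 7.95 hand s 0.3554 lat -0.0033 z 0.1225 F [-0.46  0.15  0.57]
```

```bash
python3 -m inch '[{"linear":[0,-1,-0.5],"delta_rot":[0,0,0],"fingers":1},{"linear":[0,-1,0],"delta_rot":[0,0,0],"fingers":1},{"linear":[0,-1,0],"delta_rot":[0,0,0],"fingers":1},{"linear":[0,-1,0],"delta_rot":[0,0,0],"fingers":1},{"linear":[0,-1,0],"delta_rot":[0,0,0],"fingers":1},{"linear":[0,-1,0],"delta_rot":[0,0,0],"fingers":1},{"linear":[0,-1,0],"delta_rot":[0,0,0],"fingers":1},{"linear":[0,-1,0],"delta_rot":[0,0,0],"fingers":1},{"linear":[0,-1,0],"delta_rot":[0,0,0],"fingers":1},{"linear":[0,0,0.8],"delta_rot":[0,0,0],"fingers":1}]'
python3 - <<'E'
from m import *
look("p7")
E
```

```text
clock: 8.95
tcp_pos: [0.5382, 0.0549, 0.1174]
orientation: [-179.6, -0.3, 4.1]
ft_force: [1.1, -0.2, -0.8]
opening: 0.0
top [2.192e-01 4.000e-04 9.440e+02]
scene [2.197e-01 1.030e-02 1.306e+03]
t 9.05 hand s 0.0801 lat -0.0043 z 0.1134 F [ 0.12  0.59 -0.2 ]
```

```bash
python3 -m inch '[{"linear":[0.1,0,1],"delta_rot":[0,0,0],"fingers":1},{"linear":[0,0,1],"delta_rot":[0,0,0],"fingers":1},{"linear":[0,0.2,0.5],"delta_rot":[0,0,0],"fingers":1},{"linear":[0,0.19,0],"delta_rot":[0,0,0],"fingers":1},{"linear":[0,0.19,0],"delta_rot":[0,0,0],"fingers":1},{"linear":[0,0.19,0],"delta_rot":[0,0,0],"fingers":1},{"linear":[0,0.19,0],"delta_rot":[0,0,0],"fingers":1},{"linear":[0,0.19,0],"delta_rot":[0,0,0],"fingers":1},{"linear":[0,0.19,0],"delta_rot":[0,0,0],"fingers":1},{"linear":[0,0.15,0],"delta_rot":[0,0,0],"fingers":1}]'
python3 - <<'E'
from m import *
look("p8")
E
```

```text
clock: 10.05
tcp_pos: [0.5433, 0.0001, 0.0413]
orientation: [180.0, -0.0, 3.4]
ft_force: [-0.9, 0.3, -0.0]
opening: 0.003
top [2.627e-01 0.000e+00 9.450e+02]
scene [2.630e-01 1.030e-02 1.318e+03]
t 10.15 hand s 0.1301 lat 0.002 z 0.0412 F [-0.24 -0.32 -0.29]
```

```bash
python3 -m inch '[{"linear":[0,0.18,0.1],"delta_rot":[0,0,0],"fingers":1},{"linear":[0,0.18,0],"delta_rot":[0,0,0],"fingers":1},{"linear":[0,0.18,0],"delta_rot":[0,0,0],"fingers":1},{"linear":[0,0.14,0],"delta_rot":[0,0,0],"fingers":1},{"linear":[0,0.12,0],"delta_rot":[0,0,0],"fingers":1},{"linear":[0,0.12,0],"delta_rot":[0,0,0],"fingers":1},{"linear":[0,0.12,0],"delta_rot":[0,0,0],"fingers":1},{"linear":[0,0.12,0],"delta_rot":[0,0,0],"fingers":1},{"linear":[0,0.12,0],"delta_rot":[0,0,0],"fingers":1},{"linear":[0,0.12,0],"delta_rot":[0,0,0],"fingers":1}]'
python3 - <<'E'
from m import *
look("p9",("top",))
E
```

```text
clock: 11.15
tcp_pos: [0.5457, -0.0414, 0.0381]
orientation: [-180.0, 0.0, 3.4]
ft_force: [0.6, -0.4, 0.3]
opening: 0.002
top [2.965e-01 1.000e-04 9.560e+02]
t 11.2 hand s 0.1723 lat 0.0019 z 0.0381 F [ 1.   -0.54  0.49]
```

```bash
python3 -m inch '[{"linear":[0,0.12,0],"delta_rot":[0,0,0],"fingers":1},{"linear":[0,0.12,0],"delta_rot":[0,0,0],"fingers":1},{"linear":[0,0.12,0],"delta_rot":[0,0,0],"fingers":1},{"linear":[0,0.12,0],"delta_rot":[0,0,0],"fingers":1},{"linear":[0,-0.1,-1],"delta_rot":[0,0,0],"fingers":1},{"linear":[0,0.1,-1],"delta_rot":[0,0,0],"fingers":1},{"linear":[0,0.8,-1],"delta_rot":[0,0,0],"fingers":1},{"linear":[0,1,-0.4],"delta_rot":[0,0,0],"fingers":1},{"linear":[0,1,0],"delta_rot":[0,0,0],"fingers":1},{"linear":[0,1,0],"delta_rot":[0,0,0],"fingers":1}]'
python3 - <<'E'
from m import *
look("p10")
E
```

```text
clock: 12.2
tcp_pos: [0.5537, -0.1706, 0.1409]
orientation: [180.0, -0.1, 3.5]
ft_force: [-0.4, 0.5, -0.0]
opening: 0.01
top [2.758e-01 1.270e-02 1.300e+01]
scene [3.293e-01 1.160e-02 1.321e+03]
t 12.3 hand s 0.3061 lat 0.0006 z 0.1406 F [-0.34 -0.74  0.24]
```

```bash
python3 -m inch '[{"linear":[0,0.95,0],"delta_rot":[0,0,0],"fingers":1},{"linear":[0,0.95,0],"delta_rot":[0,0,0],"fingers":1},{"linear":[0,0.95,0],"delta_rot":[0,0,0],"fingers":1},{"linear":[0,0.95,0],"delta_rot":[0,0,0],"fingers":1},{"linear":[0,0.95,0],"delta_rot":[0,0,0],"fingers":1},{"linear":[0,0.95,0],"delta_rot":[0,0,0],"fingers":1},{"linear":[0,0.95,0],"delta_rot":[0,0,0],"fingers":1},{"linear":[0,0.95,0],"delta_rot":[0,0,0],"fingers":1},{"linear":[0,0.1,0.8],"delta_rot":[0,0,0],"fingers":1},{"linear":[0,0,0.8],"delta_rot":[0,0,0],"fingers":1}]'
python3 - <<'E'
from m import *
look("p11")
E
```

```text
clock: 13.3
tcp_pos: [0.5672, -0.4011, 0.0918]
orientation: [179.9, -0.1, 3.3]
ft_force: [0.5, 1.1, -0.3]
opening: 0.004
top [3.57e-01 5.00e-04 9.68e+02]
scene [3.565e-01 1.010e-02 1.374e+03]
t 13.4 hand s 0.5274 lat -0.0002 z 0.0878 F [-0.64  1.11 -0.4 ]
```

```bash
python3 -m inch '[{"linear":[0,-0.4,-1],"delta_rot":[0,0,0],"fingers":1},{"linear":[0,-1,-0.85],"delta_rot":[0,0,0],"fingers":1},{"linear":[0,-1,0],"delta_rot":[0,0,0],"fingers":1},{"linear":[0,-1,0],"delta_rot":[0,0,0],"fingers":1},{"linear":[0,-1,0],"delta_rot":[0,0,0],"fingers":1},{"linear":[0,-1,0],"delta_rot":[0,0,0],"fingers":1},{"linear":[0,-1,0],"delta_rot":[0,0,0],"fingers":1},{"linear":[0,-1,0],"delta_rot":[0,0,0],"fingers":1},{"linear":[0,-1,0],"delta_rot":[0,0,0],"fingers":1},{"linear":[0,-1,0],"delta_rot":[0,0,0],"fingers":1}]'
python3 - <<'E'
from m import *
look("p12")
E
```

```text
clock: 14.4
tcp_pos: [0.5508, -0.1162, 0.1489]
orientation: [-180.0, -0.1, 3.5]
ft_force: [0.5, -0.0, -0.1]
opening: 0.01
top [ 3.825e-01 -3.300e-03  8.230e+02]
scene [3.748e-01 1.020e-02 1.382e+03]
t 14.5 hand s 0.2413 lat 0.0031 z 0.1485 F [ 0.92 -0.44 -0.4 ]
```

```bash
python3 -m inch '[{"linear":[-0.05,0,0.92],"delta_rot":[0,0,0],"fingers":1},{"linear":[-0.05,0,0.92],"delta_rot":[0,0,0],"fingers":1},{"linear":[0,0,0.92],"delta_rot":[0,0,0],"fingers":1},{"linear":[0,0,0.92],"delta_rot":[0,0,0],"fingers":1},{"linear":[0,0.05,0],"delta_rot":[0,0,0],"fingers":1},{"linear":[0,0.05,0],"delta_rot":[0,0,0],"fingers":1},{"linear":[0,0.05,0],"delta_rot":[0,0,0],"fingers":1},{"linear":[0,0.05,0],"delta_rot":[0,0,0],"fingers":1},{"linear":[0,0.05,0],"delta_rot":[0,0,0],"fingers":1},{"linear":[0,0.05,0],"delta_rot":[0,0,0],"fingers":1}]'
python3 - <<'E'
from m import *
look("p13")
E
```

```text
clock: 15.5
tcp_pos: [0.5483, -0.1278, 0.0379]
orientation: [180.0, -0.1, 3.4]
ft_force: [-0.5, -0.3, -0.3]
opening: 0.005
top [ 3.899e-01 -8.000e-04  9.020e+02]
scene [3.853e-01 1.010e-02 1.402e+03]
t 15.6 hand s 0.2578 lat -0.001 z 0.0375 F [ 0.56  0.09 -0.64]
```

```bash
python3 -m inch '[{"linear":[0,0.015,0],"delta_rot":[0,0,0],"fingers":1},{"linear":[0,0.015,0],"delta_rot":[0,0,0],"fingers":1},{"linear":[0,0.015,0],"delta_rot":[0,0,0],"fingers":1},{"linear":[0,0.015,0],"delta_rot":[0,0,0],"fingers":1},{"linear":[0,0.015,0],"delta_rot":[0,0,0],"fingers":1},{"linear":[0,0.015,0],"delta_rot":[0,0,0],"fingers":1},{"linear":[0,0.015,0],"delta_rot":[0,0,0],"fingers":1},{"linear":[0,0.015,0],"delta_rot":[0,0,0],"fingers":1},{"linear":[0,0.015,0],"delta_rot":[0,0,0],"fingers":1},{"linear":[0,0.015,0],"delta_rot":[0,0,0],"fingers":1}]'
python3 - <<'E'
from m import *
look("p14")
E
```

```text
clock: 16.6
tcp_pos: [0.5481, -0.1321, 0.0372]
orientation: [180.0, 0.0, 3.4]
ft_force: [-0.4, 0.3, 0.4]
opening: 0.004
top [ 3.936e-01 -1.000e-03  8.910e+02]
scene [3.883e-01 1.030e-02 1.398e+03]
t 16.7 hand s 0.2621 lat -0.0011 z 0.0372 F [0.05 0.39 0.38]
```

```bash
python3 -m inch '[{"linear":[0,0.015,0],"delta_rot":[0,0,0],"fingers":1},{"linear":[0,0.015,0],"delta_rot":[0,0,0],"fingers":1},{"linear":[0,0.015,0],"delta_rot":[0,0,0],"fingers":1},{"linear":[0,0.015,0],"delta_rot":[0,0,0],"fingers":1},{"linear":[0,0.015,0],"delta_rot":[0,0,0],"fingers":1},{"linear":[0,0.015,0],"delta_rot":[0,0,0],"fingers":1},{"linear":[0,0.015,0],"delta_rot":[0,0,0],"fingers":1},{"linear":[0,0.015,0],"delta_rot":[0,0,0],"fingers":1},{"linear":[0,0.015,0],"delta_rot":[0,0,0],"fingers":1},{"linear":[0,-0.2,0],"delta_rot":[0,0,0],"fingers":1}]'
python3 - <<'E'
from m import *
look("p15")
E
```

```text
clock: 17.7
tcp_pos: [0.548, -0.1312, 0.0372]
orientation: [179.9, -0.0, 3.3]
ft_force: [-0.4, -0.4, -0.2]
opening: 0.004
top [ 3.945e-01 -1.000e-03  9.080e+02]
scene [3.904e-01 1.010e-02 1.403e+03]
t 17.8 hand s 0.2586 lat -0.0011 z 0.0371 F [ 0.05  0.31 -0.33]
```

```bash
python3 -m inch '[{"linear":[0,-0.6,0],"delta_rot":[0,0,0],"fingers":1},{"linear":[0,-1,0],"delta_rot":[0,0,0],"fingers":1},{"linear":[0,-1,0],"delta_rot":[0,0,0],"fingers":1},{"linear":[0,-1,0],"delta_rot":[0,0,0],"fingers":1},{"linear":[0,0,0],"delta_rot":[0,0,0],"fingers":1},{"linear":[0,0,0],"delta_rot":[0,0,0],"fingers":1},{"linear":[0,0,0],"delta_rot":[0,0,0],"fingers":1},{"linear":[0,0,0],"delta_rot":[0,0,0],"fingers":1},{"linear":[0,0,0],"delta_rot":[0,0,0],"fingers":1},{"linear":[0,0,0],"delta_rot":[0,0,0],"fingers":1}]'
python3 - <<'E'
from m import *
look("p16")
a=cv2.imread("pics/top_p16.png")[110:230,300:460]
cv2.imwrite("pics/c8.png",cv2.resize(a,None,fx=5,fy=5,interpolation=cv2.INTER_CUBIC))
E
```

```text
clock: 18.8
tcp_pos: [0.5416, -0.0232, 0.0372]
orientation: [180.0, 0.0, 3.4]
ft_force: [0.2, 1.1, -0.8]
opening: 0.004
top [ 3.945e-01 -2.000e-04  9.680e+02]
scene [3.933e-01 1.010e-02 1.408e+03]
t 18.9 hand s 0.1525 lat -0.0011 z 0.0372 F [-0.54  0.4  -0.11]
```

View pics/c8.png

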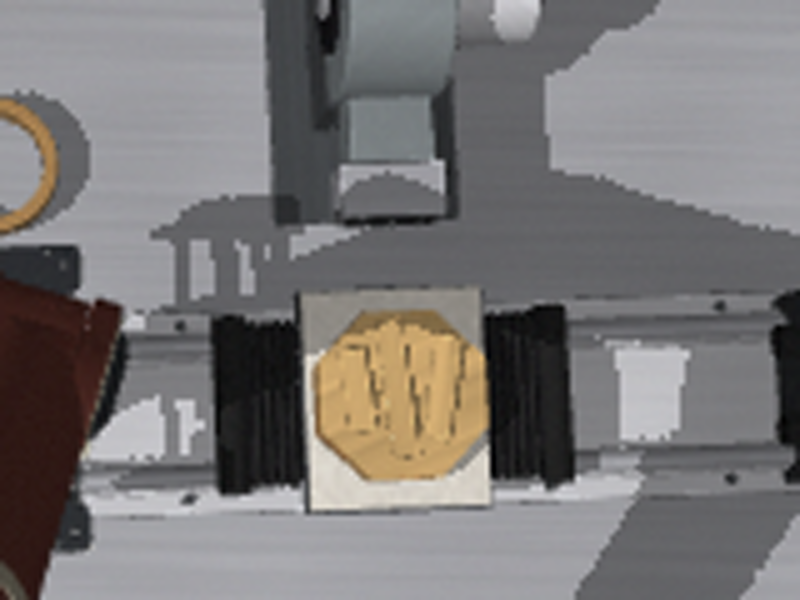

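The view shows the tile in front of the nozzle, the hand clear behind it, and a wide gap to the far stop. I'll work out the offset from these pixel readings and let the carriage settle.

```bash
python3 - <<'E'
from m import *
c=np.load("top0.npz");b=lambda x,y:(300+x/5-.4,110+y/5-.4)
q=np.mean([ray(c,b(*p),.07)[:2] for p in((299,293),(481,288),(491,506),(310,511))],0)
n=np.mean([ray(c,b(*p),.088)[:2] for p in((338,217),(444,215))],0)
for yaw in(3.2,3.45,3.7):
    u=np.array([np.sin(np.radians(yaw)),-np.cos(np.radians(yaw))]);print(yaw,"short by",(n-q)@u)
E
python3 -m inch '[{"linear":[0,0,0],"delta_rot":[0,0,0],"fingers":1},{"linear":[0,0,0],"delta_rot":[0,0,0],"fingers":1},{"linear":[0,0,0],"delta_rot":[0,0,0],"fingers":1},{"linear":[0,0,0],"delta_rot":[0,0,0],"fingers":1},{"linear":[0,0,0],"delta_rot":[0,0,0],"fingers":1},{"linear":[0,0,0],"delta_rot":[0,0,0],"fingers":1},{"linear":[0,0,0],"delta_rot":[0,0,0],"fingers":1},{"linear":[0,0,0],"delta_rot":[0,0,0],"fingers":1},{"linear":[0,0,0],"delta_rot":[0,0,0],"fingers":1},{"linear":[0,0,0],"delta_rot":[0,0,0],"fingers":1}]'
python3 m.py p17
```

```text
3.2 short by -0.0005201784949649194
3.45 short by 2.6040651879112933e-06
3.7 short by 0.0005253865757630953
clock: 19.9
tcp_pos: [0.5415, -0.0223, 0.0371]
orientation: [180.0, 0.0, 3.4]
ft_force: [0.5, -0.2, -0.3]
opening: 0.004
top [ 3.946e-01 -2.000e-04  9.690e+02]
scene [3.933e-01 1.000e-02 1.410e+03]
t 20.0 hand s 0.152 lat -0.0011 z 0.0371 F [-0.93  0.33  0.19]
```

```bash
python3 -m inch '[{"linear":[0,0,0],"delta_rot":[0,0,0],"fingers":1},{"linear":[0,0,0],"delta_rot":[0,0,0],"fingers":1},{"linear":[0,0,0],"delta_rot":[0,0,0],"fingers":1},{"linear":[0,0,0],"delta_rot":[0,0,0],"fingers":1},{"linear":[0,0,0],"delta_rot":[0,0,0],"fingers":1},{"linear":[0,0,0],"delta_rot":[0,0,0],"fingers":1},{"linear":[0,0,0],"delta_rot":[0,0,0],"fingers":1},{"linear":[0,0,0],"delta_rot":[0,0,0],"fingers":1},{"linear":[0,0,0],"delta_rot":[0,0,0],"fingers":1},{"linear":[0,0,0],"delta_rot":[0,0,0],"fingers":1}]'
python3 m.py p18
python3 -m inch '[{"linear":[0,0,0],"delta_rot":[0,0,0],"fingers":1},{"linear":[0,0,0],"delta_rot":[0,0,0],"fingers":1},{"linear":[0,0,0],"delta_rot":[0,0,0],"fingers":1},{"linear":[0,0,0],"delta_rot":[0,0,0],"fingers":1},{"linear":[0,0,0],"delta_rot":[0,0,0],"fingers":1},{"linear":[0,0,0],"delta_rot":[0,0,0],"fingers":1},{"linear":[0,0,0],"delta_rot":[0,0,0],"fingers":1},{"linear":[0,0,0],"delta_rot":[0,0,0],"fingers":1},{"linear":[0,0,0],"delta_rot":[0,0,0],"fingers":1},{"linear":[0,0,0],"delta_rot":[0,0,0],"fingers":1}]'
python3 m.py p19; python3 -c "
from workcell import r
print(r.sign_off())"
```

```text
clock: 21.0
tcp_pos: [0.5415, -0.0223, 0.0372]
orientation: [180.0, 0.0, 3.4]
ft_force: [0.1, -0.1, -0.2]
opening: 0.003
top [ 3.946e-01 -2.000e-04  9.690e+02]
scene [3.933e-01 1.020e-02 1.408e+03]
t 21.1 hand s 0.152 lat -0.001 z 0.0372 F [ 0.09 -0.31 -0.28]
clock: 22.1
tcp_pos: [0.5416, -0.0223, 0.0372]
orientation: [180.0, 0.0, 3.4]
ft_force: [0.3, -0.6, -0.0]
opening: 0.005
top [ 3.946e-01 -2.000e-04  9.690e+02]
scene [3.933e-01 1.000e-02 1.409e+03]
t 22.2 hand s 0.152 lat -0.0011 z 0.0371 F [ 0.28 -1.41 -0.62]
the job is handed in; nothing more can be done
None
```

The tile is at rest in front of the nozzle and the job is handed in at 22.2 s. The hand is drawn back about 11 cm behind the rear buffer.

**How it got there:** I pushed the carriage off by its rear buffer and gave it two more gentle pushes there. I never braked it at the front buffer: I flew the hand ahead of it twice, but it was coasting too slowly to reach the nozzle. It slowed to a stop by its own friction, far from the end stop.

**Last checks:**
- **Stays put:** top-camera readings from 18.8 s to 22.1 s agree within 0.1 mm.
- **Centring:** the final picture puts the tile within about 0.5 mm of the nozzle's middle. My first estimate from the opening pictures says about 1.5 mm short; the two disagree by about the camera's accuracy.
- **Forces:** the readings I took stayed at sensor-noise level, about 1.5 N.
- **Loose items:** I did not re-measure them after the moves. The hand's path stayed over the track after the start.

**What went wrong:** the first push attempt missed because the shut fingertips sat about 22 mm higher than the description implies. They passed over the rear nose without touching it, so I lowered the hand and pushed again. The first real push was also weaker than planned, which is why two more were needed.

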